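Rotate the pill-tin stock under the comb rack

TASK

Restock the white two-lane tray under the comb rack: first pull the round steel tin that stands at the back of its lane forward to the lane's front lip, the end facing the robot. Then take the identical new tin from the brown carton and set it down, gently and upright, behind the old one in the same lane. Leave the jar in the other lane and everything else on the table where it is.

Things in the scene. Friction and masses are not known exactly. Their poses are not given: they have to be found in the camera images.
- tray: White two-lane stock tray on a plinth, fixed to the table, 220 (x) by 200 (y) mm. Origin: underside centre of the plinth; x from the front end (facing the robot) to the back, y to the left, z up. Tray floor surface at z = 105 mm. Lanes run along x, centre lines y = +60 and -60 mm, 66 mm wide inside; rails reach z = 117 mm; end lips reach z = 115 mm, inner faces at x = -105 (front) and +105 mm.
- left_front (a point): Point on the floor of the left lane (tray x -80, y +60, z 105 mm) where a tin's axis stands when it touches the front lip. Axes as the tray's.
- right_front (a point): The same point in the right lane (tray x -80, y -60, z 105 mm).
- rack_edge (a point): Middle of the lower front edge of the comb rack, 345 mm above the table. The rack is a fixed grid of flat bars from here 138 mm back (tray x 12 to 150 mm), 330 mm wide, 12 mm thick, on two 16 mm posts at tray x 143, y +-165 mm. Combs and a toothbrush hang in it at tray x 92 to 125 mm, z 270 to 415 mm. Under the rack, reach in from the front with the gripper leaning.
- tin_old: Older stock: round stainless steel tin with a flat lid, 50 mm diameter, 62 mm high, about 0.1 kg, standing towards the back of one of the two lanes, under the rack. Origin: centre of its underside, z up its axis.
- tin_new: New stock: an identical round steel tin, 50 mm diameter, 62 mm high, standing on the closed delivery carton to the robot's right (-y). Origin: centre of its underside, z up its axis.
- carton: Closed brown delivery carton, 130 (x) by 150 (y) by 80 mm high, fixed to the table, to the robot's right; the new tin stands on its flat top. Origin: centre of its underside.
- jar: Squat round jar with a white cap, 48 mm diameter, 50 mm high, standing in the back of the other lane. To be left alone. Origin: centre of its underside.
- cup: Glass cup, 70 mm diameter, 85 mm high. To be left alone. Origin: centre of its underside.
- denture_case: Blue denture case with closed hinged lid, 74 by 89 mm, 41 mm high. To be left alone. Origin: centre of its underside.
- pill_tin: Flat rectangular steel pill tin, 90 by 60 mm, 22 mm high. To be left alone. Origin: centre of its underside.
- hairbrush: Hairbrush, 210 mm long, 27 mm high, bristles down. To be left alone. Origin: on the table beneath it, handle to its -x.
- soap: Bar of white soap, 75 by 50 mm, 25 mm high. To be left alone. Origin: centre of its underside.

How it is judged:
By the outcome, as a careful person would: the job done as asked, in the order asked, and still so for the second after the job is handed in, with the robot touching nothing.
It also fails if it takes over 64 s, if anything falls off the work surface, if the arm or the gripper's body presses on something with over 40 N, if the wrist force passes 120 N, or if a joint passes its speed limit or range.

ROBOT

A 7-joint arm with a two-finger parallel gripper is mounted at the origin on the work surface. World frame = base frame: x ahead of the robot, y to its left, z up, the work surface at z = 0. Lengths are in m, angles in rad, forces in N, time in s.
With the tool pointing down it reaches from about 0.4 to 0.9 m from the base axis. Payload 5.5 kg.
Tool frame: the origin (TCP) lies midway between the tips of the shut fingers; the grasp point (between the pads) lies 19 mm behind it; z points along the fingers, y is the line along which they close (so a half turn about z gives the same grasp; the last joint's range is limited). The gripper opens to 92 mm and grips with 3 to 60 N. Pads are 19 mm wide; open, the fingers measure 130 mm over their backs; the gripper's body (75 mm by 190 mm) begins 47 mm behind the grasp point.
Start: joints at [1.486, 0.501, -0.427, 1.55, 0.221, 1.138, -0.21], TCP at [0.222, -0.611, 0.227] pointing down, gripper open.
Joint ranges: [-2.88, 2.88], [-0.31, 2.03], [-1.54, 1.56], [0.2, 2.42], [-1.41, 4.55], [0.19, 2.02], [-2.57, 2.57]. Speed limits (rad/s): [2.57, 2.57, 3.14, 3.14, 3.14, 3.14, 3.14].

INTERFACE

Orientations are given as a rotation vector (axis times angle).
In Python, from cell import robot gives the robot as it stands. The module is installed in compiled form; this text tells all that it offers.
- The arm moves only by the tool play_rows, never from a script. Its argument "plan" is text: rows parted by semicolons, each of 5 numbers parted by spaces: the shift along the tool's x, y, z in mm, then the turn about the tool's z in degrees, then the opening, from -1 (shut) to 1 (fully open). A call has 1 to 5 rows; each row shifts and turns the commanded pose from where the row before left it, along the tool's axes as they then stand; what a row does not reach is not made up. A row lasts 1/10 s, in which the tool goes at most 50 mm and 8.59 degrees, less where a joint would pass 70% of its speed; a pose out of reach is approached as far as the arm can. A call is refused whole if a number of a shift passes 50 or a number of a turn 8.59, either way. A call with a gripper value outside its range is refused whole. The fingers move at their own pace and stop on an object; "force" is the grip in N (left out, the last holds). Time passes only in rows, so rows that do not move let the fingers close. It gives the time, the measured TCP pose, the force, the opening and the grip force at its end, in the units of the state.
- robot.get_state(): the state, without advancing time (a new reading comes with each control period).
- robot.get_image(name): name is "scene" or "top" or "wrist"; returns a dict with "img" (400x640x3 uint8, blue, green, red), "z_map" (400x640 float32, m along the optical axis (not along the pixel's ray), 0 where there is no reading), "mtx" (3x3 intrinsics, pixels), "rvec" (rotation vector, rad) and "tvec" (3), from world to camera coordinates, as OpenCV has them. Camera axes: x right, y down, z forward; pixel columns grow to the right and rows downward; lengths in m; the calibration is good to about 2 mm. The wrist camera is an equidistant fisheye: a pixel r from the principal point sees the ray r / f radians off the axis. A picture is of the moment at which its call begins.
- robot.hand_in(): hands the job in; it is judged then, once.
The state is a dict: "time": time; "q": joint angles; "dq": joint speeds; "joint_efforts": joint torques, N m; "position": TCP position; "orientation": TCP orientation; "force": force on the tool from outside, world axes, zero at the start; "moment": the same for the moment, N m; "gripper_width": finger opening in m; "finger_force": force on a finger pad.
Only numpy, scipy, OpenCV 4.12 (cv2) and the standard library are available. Lean on these libraries where they do the work, as an engineer would, in place of code of your own. Each camera call takes 0.05 s, during which the arm holds its last target. There are 200 camera calls.

## Working session

There is one attempt and no reset: what is moved stays moved. The work goes in short steps, Python scripts to look and compute and a tool call to move; the robot and the scene stay as the last step left them, time stands still between calls to the robot, and variables do not carry over. Pictures are saved under pics/ and viewed, at most 10 in all, crops included, and the job is handed in when it is done.

Besides the shell and the picture viewer there is one more tool, called after "Emit:" as name(argument=value, ...) on one line, values as JSON. play_rows: Moves the arm, as the interface text tells. Its arguments: {"type":"object","properties":{"plan":{"type":"string"},"force":{"type":"number"}},"required":["plan"]}

```bash
mkdir -p pics
cat > h.py <<'E'
import numpy as np, cv2
from scipy.spatial.transform import Rotation as R
from cell import robot
def save(name):
    d=robot.get_image(name); np.savez('pics/%s.npz'%name,**d); cv2.imwrite('pics/%s_%d.png'%(name,int(robot.get_state()['time']*100)),d['img']); return d
def pt(d,u,v):
    z=d['z_map'][int(v),int(u)]; K=d['mtx']
    p=np.array([(u-K[0,2])/K[0,0]*z,(v-K[1,2])/K[1,1]*z,z])
    return cv2.Rodrigues(np.array(d['rvec'],float))[0].T@(p-np.ravel(d['tvec']))
def ray(d,u,v,h):
    K=d['mtx'];Rm=cv2.Rodrigues(np.array(d['rvec'],float))[0]
    c=-Rm.T@np.ravel(d['tvec']); r=Rm.T@np.array([(u-K[0,2])/K[0,0],(v-K[1,2])/K[1,1],1])
    return c+r*(h-c[2])/r[2]
def cloud(d):
    v,u=np.mgrid[:400,:640]; z=d['z_map'];K=d['mtx']
    p=np.stack([(u-K[0,2])/K[0,0]*z,(v-K[1,2])/K[1,1]*z,z],-1)
    Rm=cv2.Rodrigues(np.array(d['rvec'],float))[0]
    w=(p-np.ravel(d['tvec']))@Rm; w[z==0]=np.nan; return w
E
python3 - <<'E'
from h import *
for n in('scene','top'):
    d=save(n); print(n,d['mtx'].ravel().round(1), ray(d,320,200,0))
print(robot.get_state())
E
ls pics
```

```text
scene [425.2   0.  317.1   0.  425.2 202.4   0.    0.    1. ] [0.26579671 0.19418865 0.        ]
top [400.    0.  321.4   0.  400.  206.7   0.    0.    1. ] [0.53186377 0.05243639 0.        ]
{'time': 0.1, 'q': array([ 1.48617761,  0.50175061, -0.42680481,  1.55137092,  0.22080189,
        1.13832152, -0.21025946]), 'dq': array([ 0.00026128, -0.00253389, -0.00188867, -0.00350204, -0.00055992,
       -0.00014141,  0.00055468]), 'joint_efforts': array([-1.08443919e-02, -5.67873251e+01, -5.83829820e+00, -2.79916745e+01,
       -6.89395331e-02,  2.41009472e-02,  3.02601848e-05]), 'position': array([ 0.22128835, -0.61047609,  0.22577343]), 'orientation': array([-3.09242921e+00, -5.43437883e-01,  4.10463404e-04]), 'force': array([-0.04497624,  0.52183958, -0.23421528]), 'moment': array([ 0.00025584, -0.01489264, -0.0319726 ]), 'finger_force': 0.0, 'gripper_width': 0.09187972160047118}
scene.npz
scene_5.png
top.npz
top_10.png
```

View pics/scene_5.png

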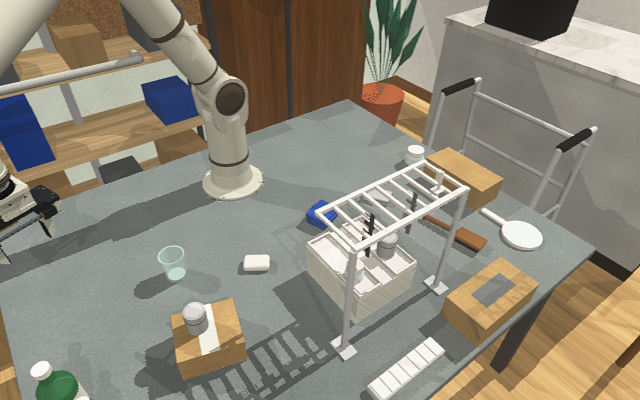

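View pics/top_10.png

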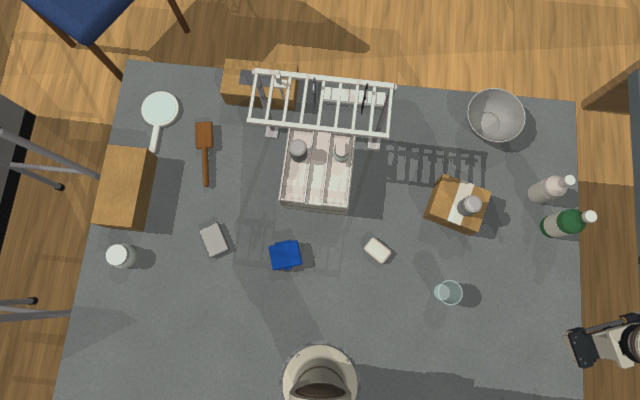

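The scene view shows the tray under the rack at about (360,270), with the carton and new tin at (195,320). In the top view the old tin is in the left lane at (298,149), the jar is in the right lane at (341,150), and the new tin is at (472,205).

Run:
```python
from h import *
import cv2
for n in('top','scene'):
    d=dict(np.load(f'pics/{n}.npz')); w=cloud(d); print(n)
    c0=np.array([0.76,0.02]) if 0 else pt(d,*( (318,185) if n=='top' else (352,258)))[:2]
    dx=np.hypot(w[...,0]-c0[0],w[...,1]-c0[1])
    m=(w[...,2]>.085)&(w[...,2]<.125)&(dx<.2)
    P=w[m]; r=cv2.minAreaRect((P[:,:2]*1000).astype(np.float32)); print('tray',r,cv2.boxPoints(r).round().tolist(),len(P))
    m=(w[...,2]>.330)&(w[...,2]<.375)&(dx<.35)
    P=w[m]
    if len(P): 
        r=cv2.minAreaRect((P[:,:2]*1000).astype(np.float32));print('rack',r,np.percentile(P[:,2],[5,50,95]).round(3),cv2.boxPoints(r).round().tolist())
    for nm,px,zr in (('old',(298,149),(.155,.175)),('jar',(341,150),(.145,.162)),('new',(472,205),(.13,.16))):
        if n=='top': ref=pt(d,*px)
        else: ref=REF[nm]
        if n=='top':
            REF=globals().get('REF',{}); REF[nm]=ref
        m=(w[...,2]>zr[0])&(w[...,2]<zr[1])&(np.hypot(w[...,0]-ref[0],w[...,1]-ref[1])<.045)
        P=w[m]; 
        if len(P)>5:
            (c,rad)=cv2.minEnclosingCircle((P[:,:2]*1000).astype(np.float32)); print(nm,ref.round(3),np.round(c),rad,len(P),np.median(P[:,2]).round(4))
```

```text
top
tray ((605.0965576171875, 67.89692687988281), (200.3224639892578, 222.0487060546875), 88.95286560058594) [[492.0, -30.0], [714.0, -34.0], [718.0, 166.0], [496.0, 170.0]] 4572
rack ((686.47900390625, 66.3198013305664), (343.4185791015625, 140.62892150878906), 89.06434631347656) [0.348 0.355 0.359] [[613.0, -104.0], [754.0, -107.0], [760.0, 237.0], [619.0, 239.0]]
old [0.633 0.124 0.167] [639. 126.] 24.839052200317383 257 0.167
jar [0.646 0.005 0.155] [651.   4.] 21.732810974121094 191 0.1548
new [ 0.529 -0.368  0.141] [ 535. -369.] 25.27091407775879 274 0.1426
scene
tray ((689.3695678710938, 9.483489990234375), (173.0764923095703, 203.99462890625), 67.3636245727539) [[562.0, -31.0], [750.0, -110.0], [817.0, 50.0], [629.0, 129.0]] 1606
rack ((686.523193359375, 66.21464538574219), (345.7856750488281, 141.19302368164062), 89.19713592529297) [0.349 0.357 0.361] [[614.0, -106.0], [755.0, -108.0], [760.0, 238.0], [618.0, 240.0]]
old [0.633 0.124 0.167] [641. 126.] 24.932945251464844 168 0.1685
jar [0.646 0.005 0.155] [651.   5.] 22.625411987304688 113 0.1565
new [ 0.529 -0.368  0.141] [ 535. -368.] 25.395620346069336 405 0.1442
```

Emit:
play_rows(plan="0 0 -45 7 1;0 0 -45 7 1;0 0 -45 7 1;27 -39 -12 0 1;27 -39 -12 0 1")

```text
time: 0.6
position: [0.2767, -0.5344, 0.3868]
orientation: [3.14, -0.035, 0.001]
force: [1.7, 0.1, -0.2]
gripper_width: 0.0919
finger_force: 0.0
```

Emit:
play_rows(plan="27 -39 -12 0 1;27 -39 -12 0 1;27 -39 -12 0 1;27 -39 -12 0 1;27 -39 -12 0 1")

```text
time: 1.1
position: [0.4162, -0.3398, 0.446]
orientation: [3.141, -0.03, -0.001]
force: [0.3, -1.1, 0.2]
gripper_width: 0.0918
finger_force: 0.0
```

Emit:
play_rows(plan="27 -39 -12 0 1;27 -39 -12 0 1;27 -39 -12 0 1;27 -39 -12 0 1;27 -39 -12 0 1")

```text
time: 1.6
position: [0.5548, -0.1477, 0.506]
orientation: [3.141, -0.03, -0.001]
force: [1.1, -1.1, 1.1]
gripper_width: 0.0919
finger_force: 0.0
```

Emit:
play_rows(plan="27 -34 -12 0 1;27 -34 -12 0 1;27 -34 -12 0 1;27 -34 -12 0 1;50 0 0 0 1")

```text
time: 2.1
position: [0.7139, -0.0091, 0.558]
orientation: [-3.138, 0.016, -0.007]
force: [1.6, -0.9, 2.7]
gripper_width: 0.0915
finger_force: 0.0
```

Emit:
play_rows(plan="50 0 0 0 1;50 0 0 0 1;50 0 0 0 1;50 0 0 0 1;50 0 0 0 1")

```text
time: 2.6
position: [0.8273, -0.0438, 0.4968]
orientation: [-3.08, 0.131, -0.015]
force: [1.0, -0.2, -3.8]
gripper_width: 0.0919
finger_force: 0.0
```

Run:
```python
from h import *
s=robot.get_state();print(s['time'],s['q'].round(2),s['position'].round(3));print(R.from_rotvec(s['orientation']).as_matrix().round(3))
```

```text
2.6 [ 0.01  0.92  0.34  0.21 -0.36  2.01 -1.6 ] [ 0.827 -0.044  0.497]
[[ 0.996 -0.084  0.012]
 [-0.085 -0.995  0.058]
 [ 0.007 -0.059 -0.998]]
```

Emit:
play_rows(plan="-40 0 -20 0 1;-40 0 -20 0 1;-30 0 -40 0 1;0 0 -50 0 1;0 0 -50 0 1")

```text
time: 3.1
position: [0.7048, -0.0403, 0.64]
orientation: [-3.083, 0.126, -0.098]
force: [-11.9, 0.9, -1.8]
gripper_width: 0.092
finger_force: 0.0
```

Emit:
play_rows(plan="0 0 -50 0 1;0 0 -50 0 1;0 0 -50 0 1;0 0 -50 0 1")

```text
time: 3.5
position: [0.6362, -0.0441, 0.7407]
orientation: [-3.069, 0.132, -0.304]
force: [-0.9, 0.3, 0.7]
gripper_width: 0.092
finger_force: 0.0
```

```bash
cat > st.py <<'E'
from h import *
s=robot.get_state();print(s['time'],s['q'].round(2),s['position'].round(3));print(R.from_rotvec(s['orientation']).as_matrix().round(3))
E
python3 st.py
```

```text
3.5 [ 0.03  0.38  0.07  0.55 -0.1   2.01 -1.62] [ 0.636 -0.044  0.741]
[[ 0.977 -0.08   0.198]
 [-0.091 -0.995  0.046]
 [ 0.193 -0.063 -0.979]]
```

Emit:
play_rows(plan="0 10 -50 -2 1;0 10 -50 -2 1;0 10 -50 0 1;0 10 -50 0 1;0 10 -50 0 1")

```text
time: 4.0
position: [0.5387, -0.0926, 0.8422]
orientation: [-3.054, 0.034, -0.565]
force: [-0.4, -0.7, -0.1]
gripper_width: 0.0917
finger_force: 0.0
```

```bash
python3 st.py
```

```text
4.0 [ 0.21  0.19 -0.04  0.58 -0.09  2.01 -1.48] [ 0.539 -0.093  0.842]
[[ 0.934 -0.015  0.358]
 [-0.028 -0.999  0.031]
 [ 0.357 -0.038 -0.933]]
```

Emit:
play_rows(plan="-20 -17 41 0 1;-20 -17 41 0 1;-20 -17 41 0 1;-20 -17 41 0 1;-20 -17 41 0 1")

```text
time: 4.5
position: [0.5207, -0.0, 0.6229]
orientation: [-3.054, 0.034, -0.564]
force: [0.3, -0.1, -0.0]
gripper_width: 0.0918
finger_force: 0.0
```

Emit:
play_rows(plan="-20 -17 41 0 1;-20 -17 41 0 1;-20 -17 41 0 1;-20 -17 41 0 1;-20 -17 41 0 1")

```text
time: 5.0
position: [0.502, 0.094, 0.3994]
orientation: [-3.054, 0.033, -0.564]
force: [0.9, -0.6, 0.2]
gripper_width: 0.0916
finger_force: 0.0
```

```bash
cat > to.py <<'E'
from h import *
import sys
s=robot.get_state();M=R.from_rotvec(s['orientation']).as_matrix();p=s['position']*1000
print(s['time'],p.round(),s['q'].round(2),'w',s['gripper_width'].round(4),'F',s['force'].round(1));print(M.round(3))
print('grasp',(p-19*M[:,2]).round(1))
a=[float(x) for x in sys.argv[1:]]
for i in range(0,len(a),3):
    t=np.array(a[i:i+3]); d=M.T@(t-p); print(t,d.round(1),'rows',np.linalg.norm(d)/50); p=t
E
python3 to.py 500 127 250 550 127 135 600 127 132 647 127 130
```

```text
Traceback (most recent call last):
  File "to.py", line 4, in <module>
    print(s['time'],p.round(),s['q'].round(2),'w',s['gripper_width'].round(4),'F',s['force'].round(1));print(M.round(3))
                                                  ^^^^^^^^^^^^^^^^^^^^^^^^
AttributeError: 'float' object has no attribute 'round'
```

```bash
sed -i "s/s\['gripper_width'\].round(4)/round(s['gripper_width'],4)/" to.py
python3 to.py 500 127 250 550 127 135 600 127 132 647 127 130
```

```text
5.0 [502.  94. 399.] [ 0.06 -0.15 -0.3   1.95  0.02  0.98 -1.85] w 0.0916 F [ 0.9 -0.6  0.2]
[[ 0.934 -0.015  0.357]
 [-0.028 -0.999  0.031]
 [ 0.357 -0.039 -0.933]]
grasp [495.2  93.4 417.2]
[500. 127. 250.] [-56.  -27.1 139.8] rows 3.0609960280973767
[550. 127. 135.] [  5.7   3.8 125.2] rows 2.507987240796891
[600. 127. 132.] [45.6 -0.6 20.7] rows 1.0017983829094554
[647. 127. 130.] [43.2 -0.6 18.7] rows 0.940850678907126
```

Emit:
play_rows(plan="-14 -7 35 0 1;-14 -7 35 0 1;-14 -7 35 0 1;-14 -7 35 0 1;2 1 42 0 1")

```text
time: 5.5
position: [0.5162, 0.129, 0.2119]
orientation: [-3.053, 0.029, -0.563]
force: [1.8, -0.8, 0.4]
gripper_width: 0.0919
finger_force: 0.0
```

Emit:
play_rows(plan="2 1 42 0 1;2 1 41 0 1;0 0 0 0 1")

```text
time: 5.8
position: [0.5479, 0.1267, 0.13]
orientation: [-3.06, 0.034, -0.546]
force: [-0.1, -0.2, -0.2]
gripper_width: 0.0919
finger_force: 0.0
```

```bash
python3 to.py 600 127 132 647 127 130; python3 -c "
from h import *
save('scene');save('wrist')"; ls pics
```

```text
5.8 [548. 127. 130.] [-0.05  0.29 -0.31  2.17  0.48  0.39 -2.35] w 0.0919 F [-0.1 -0.2 -0.2]
[[ 0.938 -0.016  0.346]
 [-0.028 -0.999  0.029]
 [ 0.345 -0.037 -0.938]]
grasp [541.3 126.1 147.8]
[600. 127. 132.] [49.6 -1.2 16.2] rows 1.0437016401270314
[647. 127. 130.] [43.4 -0.7 18.1] rows 0.940850678907126
scene.npz
scene_5.png
scene_585.png
top.npz
top_10.png
wrist.npz
wrist_590.png
```

View pics/scene_585.png

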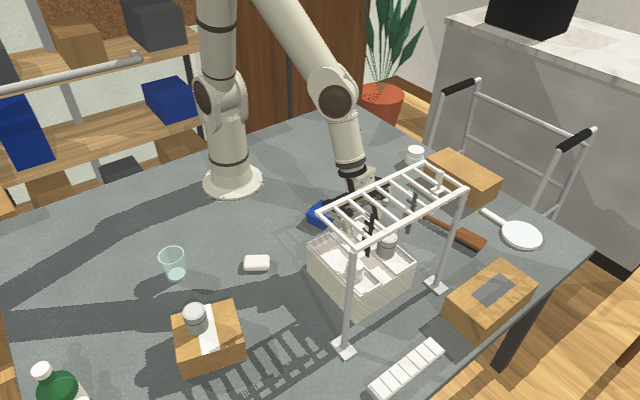

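View pics/wrist_590.png

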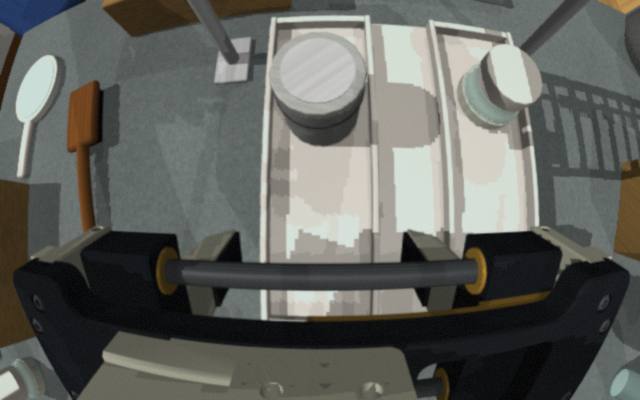

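Scene view: the leaned gripper is in front of the rack. Wrist view: the old tin at (320,90) is centred between the fingers at (215,260) and (425,260), and the jar is at (500,85).

Emit:
play_rows(plan="25 -1 8 0 1;25 0 8 0 1;15 0 6 0 1;15 0 6 0 1;0 0 0 0 1")

```text
time: 6.4
position: [0.6391, 0.1279, 0.1439]
orientation: [-3.051, 0.036, -0.574]
force: [-0.8, -0.6, 0.0]
gripper_width: 0.0916
finger_force: 0.0
```

```bash
python3 to.py 643 127 131
```

```text
6.4 [639. 128. 144.] [-0.01  0.4  -0.32  1.97  0.45  0.46 -2.25] w 0.0916 F [-0.8 -0.6  0. ]
[[ 0.931 -0.016  0.364]
 [-0.029 -0.999  0.032]
 [ 0.363 -0.041 -0.931]]
grasp [632.1 127.3 161.6]
[643. 127. 131.] [-1.   1.4 13.4] rows 0.2706347723587669
```

Emit:
play_rows(plan="0 1 7 0 1;0 0 6 0 1;0 0 0 0 1")

```text
time: 6.7
position: [0.6393, 0.127, 0.1267]
orientation: [-3.055, 0.033, -0.562]
force: [-0.9, 0.3, 0.3]
gripper_width: 0.0918
finger_force: 0.0
```

Emit:
play_rows(plan="0 0 0 0 -1;0 0 0 0 -1;0 0 0 0 -1;0 0 0 0 -1;0 0 0 0 -1", force=8)

```text
time: 7.2
position: [0.6406, 0.1272, 0.1275]
orientation: [-3.054, 0.034, -0.564]
force: [-0.5, 0.2, 0.3]
gripper_width: 0.0562
finger_force: 0.0
```

```bash
python3 to.py 643 127 131; python3 -c "
from h import *
save('wrist')"
```

```text
7.2 [641. 127. 127.] [-0.02  0.43 -0.31  1.97  0.47  0.44 -2.27] w 0.0562 F [-0.5  0.2  0.3]
[[ 0.934 -0.015  0.357]
 [-0.028 -0.999  0.032]
 [ 0.357 -0.039 -0.933]]
grasp [633.8 126.6 145.2]
[643. 127. 131.] [ 3.5  0.  -2.5] rows 0.08527127271470718
```

Emit:
play_rows(plan="4 0 1 0 0.25;0 0 0 0 0.25;0 0 0 0 -1;0 0 0 0 -1;0 0 0 0 -1")

```text
time: 7.75
position: [0.6448, 0.127, 0.128]
orientation: [-3.054, 0.034, -0.564]
force: [0.3, 0.2, -0.0]
gripper_width: 0.0505
finger_force: 7.9
```

```bash
python3 to.py 643 127 131 529 129 131
```

```text
7.75 [645. 127. 128.] [-0.02  0.43 -0.31  1.96  0.47  0.44 -2.26] w 0.0505 F [ 0.3  0.2 -0. ]
[[ 0.934 -0.015  0.358]
 [-0.028 -0.999  0.031]
 [ 0.357 -0.039 -0.933]]
grasp [638.  126.4 145.7]
[643. 127. 131.] [-0.6 -0.1 -3.5] rows 0.0700973622149321
[529. 129. 131.] [-106.5   -0.3  -40.7] rows 2.280350850198276
```

Emit:
play_rows(plan="-14 0 -5.4 0 -1;-14 0 -5.4 0 -1;-14 0 -5.4 0 -1;-14 0 -5.4 0 -1;0 0 0 0 -1")

```text
time: 8.25
position: [0.5833, 0.1281, 0.1281]
orientation: [-3.054, 0.032, -0.563]
force: [-0.2, 0.3, -1.1]
gripper_width: 0.0504
finger_force: 7.9
```

```bash
python3 to.py 540 129 128 534 129 128 531 129 128
```

```text
8.25 [583. 128. 128.] [-0.05  0.34 -0.3   2.1   0.49  0.39 -2.33] w 0.0504 F [-0.2  0.3 -1.1]
[[ 0.934 -0.014  0.357]
 [-0.027 -0.999  0.031]
 [ 0.356 -0.039 -0.934]]
grasp [576.5 127.5 145.9]
[540. 129. 128.] [-40.5  -0.3 -15.3] rows 0.8664062886672683
[534. 129. 128.] [-5.6  0.1 -2.1] rows 0.12000000000000002
[531. 129. 128.] [-2.8  0.  -1.1] rows 0.06000000000000001
```

Emit:
play_rows(plan="-11.2 0 -4.3 0 -1;-11.2 0 -4.3 0 -1;-11.2 0 -4.3 0 -1;-11.2 0 -4.3 0 -1;0 0 0 0 -1")

```text
time: 8.75
position: [0.535, 0.1287, 0.1281]
orientation: [-3.054, 0.032, -0.563]
force: [0.5, -0.6, -1.2]
gripper_width: 0.0506
finger_force: 8.0
```

Emit:
play_rows(plan="-2 0 -0.8 0 -1;-1 0 -0.4 0 -1;0 0 0 0 -1")

```text
time: 9.05
position: [0.5334, 0.1286, 0.1281]
orientation: [-3.054, 0.034, -0.563]
force: [-0.4, 1.4, -0.8]
gripper_width: 0.05
finger_force: 8.0
```

```bash
python3 to.py
python3 - <<'E'
from h import *
d=save('wrist')
E
```

```text
9.05 [533. 129. 128.] [-0.09  0.27 -0.29  2.21  0.5   0.36 -2.39] w 0.05 F [-0.4  1.4 -0.8]
[[ 0.934 -0.015  0.357]
 [-0.028 -0.999  0.031]
 [ 0.356 -0.039 -0.934]]
grasp [526.6 128.  145.8]
```

Emit:
play_rows(plan="-1 0 -0.4 0 -1;0 0 0 0 -1;0 0 0 0 -1")

```text
time: 9.4
position: [0.5324, 0.1287, 0.1281]
orientation: [-3.054, 0.034, -0.564]
force: [0.4, 0.6, -0.2]
gripper_width: 0.0504
finger_force: 8.0
```

Emit:
play_rows(plan="-1 0 -0.4 0 -1;0 0 0 0 -1;0 0 0 0 -1")

```text
time: 9.7
position: [0.5314, 0.1287, 0.1283]
orientation: [-3.054, 0.034, -0.564]
force: [-0.1, -0.7, -0.2]
gripper_width: 0.0502
finger_force: 8.0
```

Emit:
play_rows(plan="-1 0 -0.4 0 -1;0 0 0 0 -1;0 0 0 0 -1")

```text
time: 10.0
position: [0.5306, 0.1286, 0.1286]
orientation: [-3.054, 0.034, -0.565]
force: [2.5, -1.4, -0.6]
gripper_width: 0.0502
finger_force: 8.0
```

Emit:
play_rows(plan="0 0 0 0 0.6;0 0 0 0 0.8;0 0 0 0 1;0 0 0 0 1;0 0 -20 0 1")

```text
time: 10.5
position: [0.5218, 0.1277, 0.145]
orientation: [-3.056, 0.033, -0.558]
force: [0.4, -0.2, -0.2]
gripper_width: 0.0855
finger_force: 0.0
```

Emit:
play_rows(plan="0 0 -40 0 1;0 0 -50 0 1;0 0 -50 0 1;0 0 -50 0 1;0 0 0 0 1")

```text
time: 11.0
position: [0.4573, 0.1235, 0.3322]
orientation: [-3.048, 0.033, -0.584]
force: [0.6, 0.1, 0.4]
gripper_width: 0.0919
finger_force: 0.0
```

```bash
python3 - <<'E'
from h import *
d=save('top');w=cloud(d)
for nm,ref,zr in (('old',(.526,.129),(.155,.175)),('jar',(.651,.004),(.145,.162)),('new',(.535,-.369),(.13,.16))):
    P=w[(w[...,2]>zr[0])&(w[...,2]<zr[1])&(np.hypot(w[...,0]-ref[0],w[...,1]-ref[1])<.045)]
    if len(P)>5: print(nm,cv2.minEnclosingCircle((P[:,:2]*1000).astype(np.float32)),len(P))
E
python3 to.py 500 -150 330 535 -369 250 542 -368 140
```

```text
old ((526.4848022460938, 128.20803833007812), 24.918331146240234) 188
jar ((651.0010375976562, 3.2948179244995117), 21.952932357788086) 190
new ((534.110595703125, -368.599365234375), 25.137784957885742) 273
11.05 [457. 123. 329.] [ 0.07 -0.19 -0.41  2.13  0.03  0.82 -1.96] w 0.0919 F [-0.2 -0.4  0.7]
[[ 0.931 -0.014  0.365]
 [-0.028 -0.999  0.032]
 [ 0.365 -0.04  -0.93 ]]
grasp [449.6 122.1 346.5]
[ 500. -150.  330.] [ 48.5 271.8   6. ] rows 5.523750902731405
[ 535. -369.  250.] [  9.5 221.5  80.2] rows 4.7153366793899245
[ 542. -368.  140.] [-33.6   3.3 104.9] rows 2.2045407685048604
```

Emit:
play_rows(plan="8 45 1 0 1;8 45 1 0 1;8 45 1 0 1;8 45 1 0 1;8 45 1 0 1")

```text
time: 11.55
position: [0.4903, -0.1053, 0.3232]
orientation: [-3.055, 0.033, -0.56]
force: [1.2, 0.7, -0.4]
gripper_width: 0.0919
finger_force: 0.0
```

Emit:
play_rows(plan="8 45 1 0 1;2 44 16 0 1;2 44 16 0 1;2 44 16 0 1;2 44 16 0 1")

```text
time: 12.05
position: [0.5253, -0.324, 0.2583]
orientation: [-3.054, 0.034, -0.559]
force: [0.3, 0.8, -0.3]
gripper_width: 0.092
finger_force: 0.0
```

```bash
python3 to.py 541 -369 240 541 -369 160 541 -369 107
```

```text
12.05 [ 525. -324.  258.] [ 0.44  0.23  0.25  1.89 -0.43  0.81 -0.66] w 0.092 F [ 0.3  0.8 -0.3]
[[ 0.935 -0.015  0.354]
 [-0.028 -0.999  0.033]
 [ 0.353 -0.04  -0.935]]
grasp [ 518.5 -324.6  276.1]
[ 541. -369.  240.] [ 9.5 45.5 21.2] rows 1.0215991030824205
[ 541. -369.  160.] [-28.3   3.2  74.8] rows 1.5999999999999996
[ 541. -369.  107.] [-18.7   2.1  49.5] rows 1.0599999999999996
```

Emit:
play_rows(plan="8 42 19 0 1;-14 1.6 37 0 1;-14 1.6 37 0 1;0 0 0 0 1;0 0 0 0 1")

```text
time: 12.55
position: [0.5389, -0.3637, 0.1638]
orientation: [-3.052, 0.035, -0.558]
force: [0.8, -0.5, 0.4]
gripper_width: 0.0918
finger_force: 0.0
```

```bash
python3 to.py 541 -369 107
python3 - <<'E'
from h import *
save('wrist')
E
ls pics|tail -1
```

```text
12.55 [ 539. -364.  164.] [ 0.52  0.41  0.21  1.88 -0.57  0.67 -0.47] w 0.0918 F [ 0.8 -0.5  0.4]
[[ 0.935 -0.015  0.354]
 [-0.029 -0.999  0.034]
 [ 0.353 -0.042 -0.935]]
grasp [ 532.2 -364.3  181.6]
[ 541. -369.  107.] [-17.9   7.7  53.7] rows 1.1421412464753014
wrist_910.png
```

Emit:
play_rows(plan="-6 4 18 0 1;-6 2 18 0 1;-6 2 18 0 1;0 0 0 0 1;0 0 0 0 1")

```text
time: 13.1
position: [0.5433, -0.3709, 0.1107]
orientation: [-3.055, 0.033, -0.568]
force: [1.1, 0.0, 0.4]
gripper_width: 0.0919
finger_force: 0.0
```

```bash
python3 to.py 541 -368.5 107
python3 - <<'E'
from h import *
d=save('wrist'); 
cv2.imwrite('pics/w2.png',d['img'])
E
```

```text
13.1 [ 543. -371.  111.] [ 0.57  0.5   0.16  1.9  -0.64  0.58 -0.38] w 0.0919 F [1.1 0.  0.4]
[[ 0.933 -0.015  0.359]
 [-0.027 -0.999  0.03 ]
 [ 0.359 -0.038 -0.933]]
grasp [ 536.5 -371.5  128.5]
[ 541.  -368.5  107. ] [-3.6 -2.3  2.7] rows 0.10040128374479211
```

View pics/w2.png

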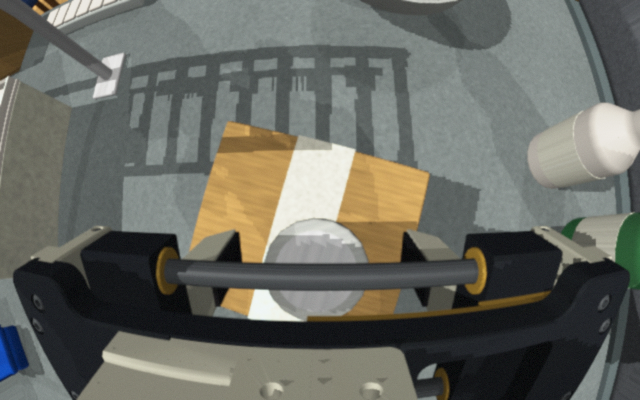

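The tin at (318,268) sits centred between the fingers at (215,260) and (425,260). I'll trim slightly and grip.

Emit:
play_rows(plan="-2 -2 3 0 1;0 0 0 0 -1;0 0 0 0 -1;0 0 0 0 -1;0 0 0 0 -1", force=12)

```text
time: 13.65
position: [0.5415, -0.3683, 0.1052]
orientation: [-3.054, 0.034, -0.564]
force: [-0.4, 0.9, 0.1]
gripper_width: 0.0645
finger_force: 0.0
```

Emit:
play_rows(plan="0 0 0 0 -1;0 0 0 0 -1;0 0 0 0 -1;0 0 0 0 -1")

```text
time: 14.05
position: [0.5414, -0.3684, 0.1051]
orientation: [-3.054, 0.034, -0.564]
force: [-0.4, -1.0, 0.4]
gripper_width: 0.0502
finger_force: 11.9
```

```bash
python3 to.py 541 -368.5 107 541 -368.5 180 520 -300 300
```

```text
14.05 [ 541. -368.  105.] [ 0.57  0.5   0.16  1.91 -0.65  0.57 -0.37] w 0.0502 F [-0.4 -1.   0.4]
[[ 0.934 -0.015  0.357]
 [-0.028 -0.999  0.031]
 [ 0.357 -0.039 -0.933]]
grasp [ 534.6 -369.   122.9]
[ 541.  -368.5  107. ] [ 0.3  0.  -1.9] rows 0.038084692245774106
[ 541.  -368.5  180. ] [ 26.   -2.9 -68.1] rows 1.4600000000000002
[ 520. -300.  300.] [  21.3  -72.8 -117.4] rows 2.795228076561911
```

Emit:
play_rows(plan="4 -0.5 -11 0 -1;9 -1 -23 0 -1;11 -1 -28 0 -1;11 -1 -28 0 -1;11 -10 -28 0 -1")

```text
time: 14.55
position: [0.5417, -0.3608, 0.2339]
orientation: [-3.055, 0.037, -0.563]
force: [0.5, -1.0, -1.0]
gripper_width: 0.0507
finger_force: 11.9
```

```bash
python3 to.py 545 80 260
```

```text
14.55 [ 542. -361.  234.] [ 0.47  0.32  0.26  1.83 -0.49  0.79 -0.58] w 0.0507 F [ 0.5 -1.  -1. ]
[[ 0.934 -0.017  0.357]
 [-0.03  -0.999  0.03 ]
 [ 0.356 -0.039 -0.934]]
grasp [ 534.9 -361.4  251.6]
[545.  80. 260.] [  -0.6 -441.5  -10. ] rows 8.831683433111682
```

Emit:
play_rows(plan="0 -30 -1 0 -1;0 -40 -1 0 -1;0 -40 -1 0 -1;0 -40 -1 0 -1;0 -40 -1 0 -1")

```text
time: 15.05
position: [0.5429, -0.1683, 0.245]
orientation: [-3.053, 0.034, -0.564]
force: [0.9, -0.1, -1.0]
gripper_width: 0.0506
finger_force: 11.9
```

Emit:
play_rows(plan="0 -40 -1 0 -1;0 -40 -1 0 -1;0 -40 -1 0 -1;0 -40 -1 0 -1;0 -40 -1 0 -1")

```text
time: 15.55
position: [0.544, 0.0311, 0.2577]
orientation: [-3.054, 0.035, -0.565]
force: [1.0, -1.0, -2.0]
gripper_width: 0.0506
finger_force: 11.9
```

Emit:
play_rows(plan="0 -40 -1 0 -1;0 -30 0 0 -1;0 -15 0 0 -1;0 0 0 0 -1;0 0 0 0 -1")

```text
time: 16.05
position: [0.5451, 0.114, 0.2613]
orientation: [-3.054, 0.034, -0.563]
force: [-0.4, -0.0, -1.0]
gripper_width: 0.0504
finger_force: 11.9
```

```bash
python3 to.py 590 128.5 190 587 128.5 140
```

```text
16.05 [545. 114. 261.] [-0.26  0.06 -0.05  2.07  0.13  0.66 -1.99] w 0.0504 F [-0.4 -0.  -1. ]
[[ 0.934 -0.015  0.357]
 [-0.028 -0.999  0.031]
 [ 0.356 -0.039 -0.934]]
grasp [538.3 113.4 279. ]
[590.  128.5 190. ] [ 16.1 -12.4  83. ] rows 1.7093012751741923
[587.  128.5 140. ] [-20.6   2.   45.6] rows 1.0017983829094554
```

Emit:
play_rows(plan="7.2 -4.3 23 0 -1;7.2 -4.3 23 0 -1;7.2 -4.3 23 0 -1;0 0 0 0 -1;0 0 0 0 -1")

```text
time: 16.55
position: [0.59, 0.1271, 0.2044]
orientation: [-3.056, 0.037, -0.561]
force: [-1.0, 0.2, -1.1]
gripper_width: 0.0504
finger_force: 11.9
```

```bash
python3 to.py 588 128.5 180 588 128.5 140
python3 - <<'E'
from h import *
d=save('wrist')
cv2.imwrite('pics/w3.png',d['img'])
E
```

```text
16.55 [590. 127. 204.] [-0.27  0.22 -0.04  2.03  0.17  0.54 -2.03] w 0.0504 F [-1.   0.2 -1.1]
[[ 0.934 -0.017  0.356]
 [-0.03  -0.999  0.03 ]
 [ 0.355 -0.038 -0.934]]
grasp [583.3 126.6 222.1]
[588.  128.5 180. ] [-10.6  -0.4  22.1] rows 0.48984458478414794
[588.  128.5 140. ] [-14.2   1.5  37.4] rows 0.8
```

View pics/w3.png

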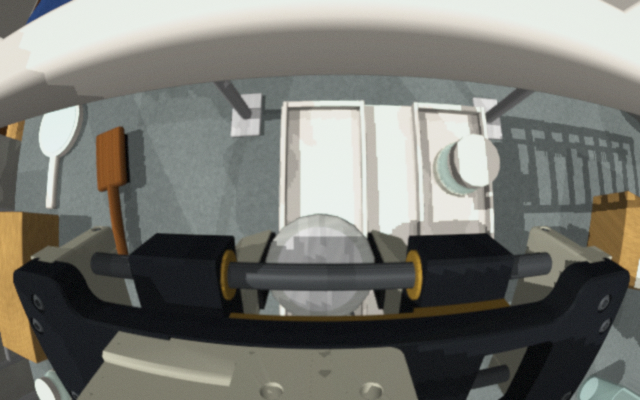

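The tin is held at (320,265) over the left lane (lane walls at about 283 and 365), and the rack bar at the top of the view is clear. I'll lower it.

Emit:
play_rows(plan="-5 -0.7 11 0 -1;-5 -0.7 11 0 -1;-5 0.5 12.5 0 -1;-5 0.5 12.5 0 -1;-5 0.5 12.5 0 -1")

```text
time: 17.1
position: [0.5876, 0.1315, 0.1393]
orientation: [-3.054, 0.033, -0.563]
force: [1.0, -0.4, -1.7]
gripper_width: 0.0503
finger_force: 11.9
```

Emit:
play_rows(plan="0 0 0 0 -1;0 0 0 0 -1")

```text
time: 17.3
position: [0.5879, 0.1315, 0.14]
orientation: [-3.054, 0.033, -0.562]
force: [-1.0, -0.2, -0.4]
gripper_width: 0.0506
finger_force: 11.9
```

```bash
python3 to.py 587 128.5 133
python3 - <<'E'
from h import *
d=save('top');w=cloud(d)
for nm,ref,zr in (('old',(.526,.129),(.155,.169)),('new',(.58,.129),(.170,.185))):
    P=w[(w[...,2]>zr[0])&(w[...,2]<zr[1])&(np.hypot(w[...,0]-ref[0],w[...,1]-ref[1])<.03)]
    if len(P)>5: print(nm,cv2.minEnclosingCircle((P[:,:2]*1000).astype(np.float32)),len(P))
E
```

```text
17.3 [588. 132. 140.] [-0.3   0.31 -0.01  2.09  0.22  0.39 -2.1 ] w 0.0506 F [-1.  -0.2 -0.4]
[[ 0.934 -0.015  0.356]
 [-0.027 -0.999  0.031]
 [ 0.356 -0.039 -0.934]]
grasp [581.1 130.9 157.8]
[587.  128.5 133. ] [-3.2  3.3  6.1] rows 0.15385903089424305
```

Emit:
play_rows(plan="-1 2.7 2 0 -1;-1.5 0.1 4 0 -1;0 0 0 0 -1;0 0 0 0 -1")

```text
time: 17.75
position: [0.5882, 0.1289, 0.1339]
orientation: [-3.054, 0.034, -0.564]
force: [-0.3, -0.1, 0.3]
gripper_width: 0.0509
finger_force: 11.9
```

Emit:
play_rows(plan="-0.5 0 1.4 0 -1;0 0 0 0 -1;0 0 0 0 -1")

```text
time: 18.05
position: [0.5882, 0.1291, 0.1324]
orientation: [-3.054, 0.034, -0.564]
force: [-1.1, -0.9, -1.3]
gripper_width: 0.0509
finger_force: 11.9
```

Emit:
play_rows(plan="-0.5 0 1.4 0 -1;0 0 0 0 -1;0 0 0 0 -1")

```text
time: 18.35
position: [0.5882, 0.1291, 0.1308]
orientation: [-3.054, 0.034, -0.564]
force: [0.3, -0.6, -1.8]
gripper_width: 0.0506
finger_force: 11.9
```

Emit:
play_rows(plan="-0.3 0 0.7 0 -1;0 0 0 0 -1;0 0 0 0 -1")

```text
time: 18.65
position: [0.5883, 0.1292, 0.1302]
orientation: [-3.054, 0.034, -0.564]
force: [0.3, 0.5, -1.3]
gripper_width: 0.0502
finger_force: 11.9
```

Emit:
play_rows(plan="-0.3 0 0.7 0 -1;0 0 0 0 -1;0 0 0 0 -1")

```text
time: 18.95
position: [0.5885, 0.1292, 0.1301]
orientation: [-3.053, 0.034, -0.565]
force: [-2.9, -0.4, 6.4]
gripper_width: 0.0505
finger_force: 12.0
```

Emit:
play_rows(plan="0 0 0 0 0.2;0 0 0 0 0.3;0 0 0 0 0.6;0 0 0 0 1;0 0 0 0 1")

```text
time: 19.45
position: [0.5882, 0.1291, 0.1292]
orientation: [-3.054, 0.034, -0.564]
force: [0.0, -0.0, 1.0]
gripper_width: 0.079
finger_force: 0.0
```

Emit:
play_rows(plan="0 0 0 0 1;0 0 -15 0 1;0 0 -30 0 1;0 0 -45 0 1;0 0 -45 0 1")

```text
time: 19.95
position: [0.5388, 0.1247, 0.256]
orientation: [-3.055, 0.033, -0.561]
force: [0.7, -0.5, 0.6]
gripper_width: 0.0922
finger_force: 0.0
```

Emit:
play_rows(plan="0 0 -45 0 1;0 0 -45 0 1;0 0 0 0 1;0 0 0 0 1")

```text
time: 20.35
position: [0.5081, 0.1222, 0.3411]
orientation: [-3.052, 0.034, -0.569]
force: [0.0, 0.5, -0.4]
gripper_width: 0.0919
finger_force: 0.0
```

```bash
python3 to.py
python3 - <<'E'
from h import *
d=save('wrist');cv2.imwrite('pics/w4.png',d['img'])
s=save('scene');cv2.imwrite('pics/s4.png',cv2.resize(s['img'][180:320,270:470],None,fx=4,fy=4)[:600,:800])
for n in('top','scene'):
  d=save(n);w=cloud(d)
  for nm,ref,zr in (('old',(.526,.129),(.16,.175)),('new',(.581,.129),(.16,.175)),('jar',(.651,.004),(.145,.162))):
    P=w[(w[...,2]>zr[0])&(w[...,2]<zr[1])&(np.hypot(w[...,0]-ref[0],w[...,1]-ref[1])<(.029))]
    if len(P)>5: print(n,nm,cv2.minEnclosingCircle((P[:,:2]*1000).astype(np.float32)),len(P),np.percentile(P[:,2],[5,50,95]))
E
```

```text
20.35 [508. 122. 341.] [-0.28 -0.09 -0.07  2.03  0.12  0.85 -2.  ] w 0.0919 F [ 0.   0.5 -0.4]
[[ 0.933 -0.015  0.36 ]
 [-0.028 -0.999  0.032]
 [ 0.36  -0.04  -0.932]]
grasp [501.3 121.6 358.8]
top new ((583.70263671875, 126.5666732788086), 24.340595245361328) 76 [0.16363698 0.16680267 0.16953   ]
top jar ((651.697998046875, 4.051695823669434), 22.453489303588867) 189 [0.15005554 0.15449454 0.15747999]
scene old ((526.3460693359375, 128.4259033203125), 26.880922317504883) 137 [0.16221356 0.16914963 0.17199999]
scene new ((581.3707275390625, 129.8357696533203), 26.70012855529785) 77 [0.16089941 0.168359   0.1712349 ]
scene jar ((651.7838134765625, 4.712558746337891), 21.89089012145996) 107 [0.14946585 0.15678248 0.15975387]
```

View pics/w4.png

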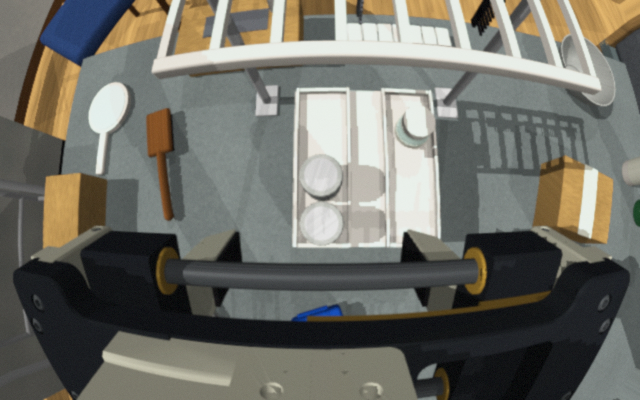

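View pics/s4.png

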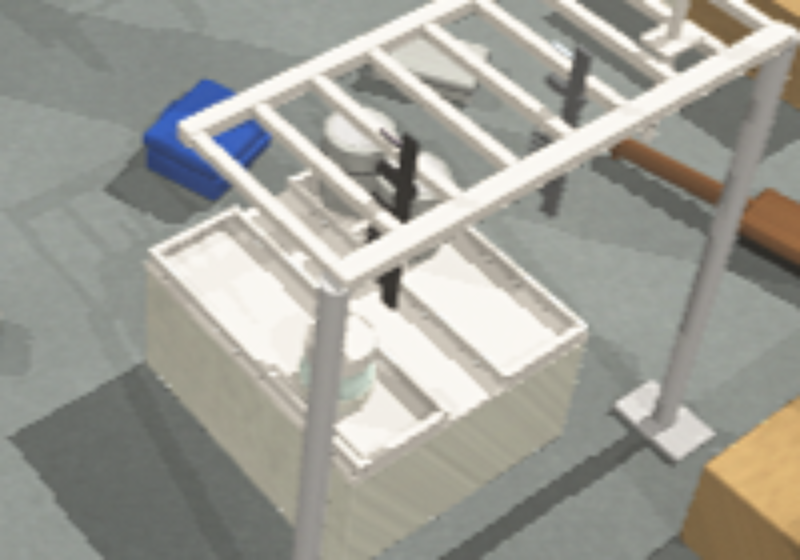

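Both tins stand upright in the left lane, the old one at (322,222) at the front lip and the new one at (321,176) right behind it. The jar at (415,125) has not moved.

```bash
python3 -c "
from cell import robot
print(robot.hand_in())"
```

```text
the job is handed in; nothing more can be done
None
```

The job is handed in at about 20 s: the old tin stands at the left lane's front lip with the new tin upright about 4 mm behind it, the jar has not moved, and the arm touched nothing else.

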